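# Pass the order tray through the chute gate

### The arm

A 6-joint arm with a two-finger parallel gripper is mounted at the origin on the work surface. World frame = base frame: x ahead of the robot, y to its left, z up, the work surface at z = 0. Lengths are in m, angles in degrees, forces in N, time in s.
With the tool pointing down it reaches from about 0.4 to 0.825 m from the base axis. Payload 7 kg.
Tool frame: the origin (TCP) lies between the finger pads; the fingertips stand 25 mm ahead of it and the grasp point (between the pads) lies 6 mm ahead of it; z points along the fingers, y is the line along which they close (so a half turn about z gives the same grasp; the last joint's range is limited). The gripper opens to 88 mm and grips with 3 to 60 N. Pads are 19 mm wide; open, the fingers measure 130 mm over their backs; the gripper's body (78 mm by 193 mm) begins 47 mm behind the grasp point.
Start: joints at [-59.983, 20.546, 0.682, 0, -70.136, -16.507], TCP at [0.158, -0.656, 0.252] pointing down, gripper open.
Joint ranges: [-176.03, 176.03], [-82.01, 121.73], [-58.28, 71.71], [-173.87, 95.51], [-174.79, -0.11], [-173.66, 173.66]. Speed limits (degrees/s): [136.94, 136.94, 172.46, 180, 180, 180].

### API

Orientations are given as [roll, pitch, yaw] about the fixed x, y, z axes, in that order (R = Rz(yaw) Ry(pitch) Rx(roll)).
In Python, from plant import ctrl, job, snapshot gives the robot as it stands (ctrl), with the cameras as plain functions and the job (job).
- The arm moves only by the shell command python3 drive.py 'ROWS'. ROWS is a JSON list of rows, 1 to 8 of them, each an object with the fields tx, ty, tz (the shift in m), turn (a turn about the tool's z in degrees), aperture (the finger opening in m); a field left out counts as zero (the opening has to be given); each row is the pose to reach, as a shift and turn from the pose commanded when the command began, along the tool's axes at that moment; what a row does not reach only later rows make up. A row lasts 1/8 s, in which the tool goes at most 0.0625 m and 10.7 degrees, less where a joint would pass 70% of its speed; a pose out of reach is approached as far as the arm can. The fingers move at their own pace and stop on an object; the grip force is fixed at half the most. Time passes only in rows, so rows that do not move let the fingers close. It prints the time, the measured TCP pose, the force, the opening and the grip force at its end. Input that does not fit is refused with a message, and nothing moves.
- ctrl.get_obs(): the state, without advancing time (a new reading comes with each control period).
- snapshot(name): name is "scene" or "top" or "wrist"; returns a dict with "frame" (480x640x3 uint8, red, green, blue), "z_map" (480x640 float32, m along the optical axis (not along the pixel's ray), 0 where there is no reading), "fovy" (degrees; the focal length in pixels is half the picture's height over the tangent of half this angle, whatever the lens; pixels are square), "cx", "cy" (the principal point, pixels), "k1" (the pictures are not rectified: a ray, as slopes to the right and down, at radius r is drawn at 1 + k1 r^2 times it, then the intrinsics apply), "R" (3x3) and "t" (3): a world point X has camera coordinates R X + t; the wrist camera has in their place "T_tool_cam" (4x4, takes a point from camera to tool coordinates, whose origin is the TCP and whose axes are the flange's). Camera axes: x right, y down, z forward; pixel columns grow to the right and rows downward; lengths in m; the calibration is good to about 2 mm. A picture is of the moment at which its call begins: read the wrist's pose just before it.
- job.close_job(): hands the job in; it is judged then, once.
The state is a dict: "clock": time; "joint_pos": joint angles; "qvel": joint speeds; "tau": joint torques, N m; "tool_pos": TCP position; "orientation": TCP orientation; "force": force on the tool from outside, world axes, zero at the start; "moment": the same for the moment, N m; "opening": finger opening in m; "gripper_force": force on a finger pad.
Only numpy, scipy, OpenCV 4.12 (cv2) and the standard library are available. Lean on these libraries where they do the work, as an engineer would, in place of code of your own. Each camera call takes 0.05 s, during which the arm holds its last target. There are 200 camera calls.

### The job

At the packing station, hold the yellow treadle down with one fingertip so that the red gate stays lifted, and with the other fingertip push the blue order tray by its white rear plate along the chute, under the gate, until it is fully home against the rubber end stop. The gate must not touch the tray on the way, and is to be held up until the tray is home; then let go so that the gate drops shut behind the bin. Do not grip or lift the tray, and leave the tape roll, the parcel and the scanner alone.

Things in the scene. Friction and masses are not known exactly. Their poses are not given: they have to be found in the camera images.
- chute: Fixed chute, grey bed, blue side walls; sizes in mm. Frame: z up, y along the chute (travel direction), x across, away from the robot; yaw within +-0.25 rad. Origin at table height under the middle of the near side wall. Bed top z=30. Walls 8 thick, centred at x=0 and x=92, top z=52. Runs from y=-180 to 285. Two hinge bearings on the near wall at y=-174 and 172, top z=85.
- gate (a joint): Sprung gate on an axle (10 mm thick) along the chute, above the near wall at chute x=0, z=75 mm. 0 = shut, grows as the treadle is pressed, limit 0.75; springs shut when let go. Pressing the treadle takes 2 to 6 N. The red plate is clear of the bin's rim above 0.43, by 9 mm at 0.6.
- treadle (a point): Point on top of the treadle, 47 mm from the axle, chute y=-30; turns with the gate. Treadle: yellow flat flap on the robot's side of the axle, 20 to 72 mm from it, 270 mm long (chute y -165 to 105): a fingertip can slide along it while holding it down. Its top plane runs through the axle's centre line and slopes up towards the robot by 0.30 rad minus the gate's joint value.
- blade (a point): Middle of the lower edge of the red gate plate; moves with the gate. Plate 37 mm wide, 6 mm thick along the chute, at chute y=150, x 45 to 82; shut, its lower edge is at chute z=55 mm, 20 mm below the bin's rim, and it blocks the bin. Its arm from the axle reaches up to chute z=105 mm when shut.
- stop (a point): Foot of the black rubber end stop's face (30 mm high), at mid-width of the chute, at bed height (chute x=46, y=275, z=30).
- tray: Order tray in the chute before the gate, 80 mm wide (4 mm play), 184 long, 0.35 to 0.7 kg. Origin: centre of underside; axes as the chute's. Blue bin with cartons in front: y -18 to 92, 45 high; then a low tail 6 thick; at the rear an upright white push plate, 76 wide, 52 high, 6 thick, rear face y=-92. Home (front on the stop): origin at chute y=183; the gate then drops between bin and plate.
- push_plate (a point): Middle of the rear face of the tray's white push plate, 40 mm above the tray's underside.
- tape: Bystander: roll of packing tape lying flat, 90 mm wide, 48 mm high; origin centre of its underside.
- parcel: Bystander: small carton 90 x 70 x 50 mm; origin centre of its underside.
- scanner: Bystander: hand scanner on its stand, 60 x 60 mm foot, 97 mm high; origin centre of its underside.

How it is judged:
By the outcome, as a careful person would: the job done as asked, in the order asked, and still so for the second after the job is handed in, with the robot touching nothing.
It also fails if it takes over 43 s, if anything falls off the work surface, if the arm or the gripper's body presses on something with over 40 N, if the wrist force passes 120 N, or if a joint passes its speed limit or range.

## Working session

There is one attempt and no reset: what is moved stays moved. The work goes in short steps, Python scripts to look and compute and a shell command to move; the robot and the scene stay as the last step left them, time stands still between calls to the robot, and variables do not carry over. Pictures are saved under pics/ and viewed, at most 10 in all, crops included, and the job is handed in when it is done.

```bash
ls; mkdir -p pics
python3 - <<'E'
from plant import ctrl, job, snapshot
import cv2,numpy as np
o=ctrl.get_obs();print(o)
for n in("scene","top"):
    s=snapshot(n);cv2.imwrite(f"pics/{n}0.png",s["frame"][:,:,::-1]);np.savez(f"{n}0.npz",**s)
    print(n,s["fovy"],s["cx"],s["cy"],s["k1"],s["R"],s["t"])
E
```

```text
drive.py
pics
plant.py
{'clock': 0.0, 'joint_pos': array([-5.99825176e+01,  2.05950100e+01,  6.34900050e-01, -1.88402677e-02,
       -7.01355735e+01, -1.65066482e+01]), 'qvel': array([-0.05057913, -0.09235662,  0.015591  , -0.0056625 , -0.08957503,
       -0.019549  ]), 'tau': array([-6.14140981e-05, -5.82718313e+01,  2.93056995e+01,  6.99693963e+00,
        6.89837529e-03, -1.31207166e-04]), 'tool_pos': array([ 0.15757082, -0.65590758,  0.25059488]), 'orientation': array([ 1.79903228e+02, -1.02077708e-02, -1.66495574e+02]), 'force': array([ 0.58905868, -0.70757138, -0.69801476]), 'moment': array([ 0.01626849,  0.00962787, -0.00443283]), 'gripper_force': 0.0, 'opening': 0.08809100998129596}
scene 55.77395044121202 321.67167728303 241.0777385777071 -0.1165610631636983 [[ 0.2387579   0.97096532 -0.01486641]
 [ 0.75850991 -0.19603108 -0.6214777 ]
 [-0.60634757  0.13710639 -0.78329079]] [-0.29819616 -0.38887745  1.12281471]
top 52.62478692120409 327.01047484909765 236.9832262702308 0.04474639491040334 [[-3.36500791e-03 -9.99695502e-01  2.44454376e-02]
 [-9.84553151e-01 -9.67252946e-04 -1.75083287e-01]
 [ 1.75053619e-01 -2.46569893e-02 -9.84250102e-01]] [0.14950041 0.63061224 0.95046389]
```

View pics/scene0.png

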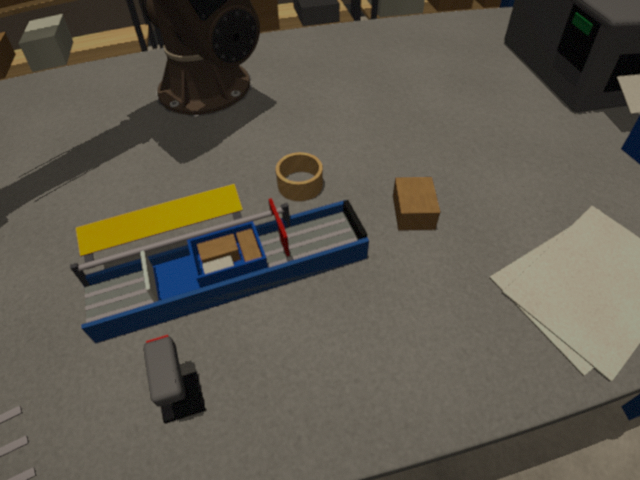

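View pics/top0.png

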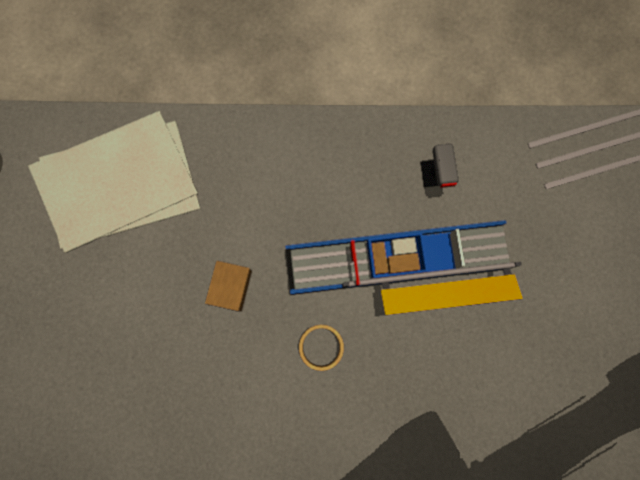

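The scene view shows the tray's white plate at about (148,275), the bin at (230,250), the red gate at (280,228) and the stop at (355,220). In the top view the plate is near (460,248), the gate at (354,262), and the yellow treadle spans (382–522, 277–314). The tape, parcel and scanner are all clear of the path. Next I'll measure the poses.

```bash
cat > h.py <<'E'
import numpy as np,cv2
def cloud(s):
    f=240/np.tan(np.radians(float(s["fovy"])/2))
    K=np.array([[f,0,s["cx"]],[0,f,s["cy"]],[0,0,1.]])
    v,u=np.mgrid[:480,:640]
    n=cv2.undistortPoints(np.stack([u,v],-1).reshape(-1,1,2).astype(float),K,np.array([float(s["k1"]),0,0,0,0])).reshape(480,640,2)
    z=s["z_map"].astype(float)
    return np.dstack([n[...,0]*z,n[...,1]*z,z])
def world(s): return (cloud(s)-s["t"])@s["R"]
def masks(s):
    h=cv2.cvtColor(s["frame"],cv2.COLOR_RGB2HSV).astype(int);H,S,V=h[...,0],h[...,1],h[...,2];ok=s["z_map"]>0
    return dict(blue=(H>100)&(H<125)&(S>150)&(V>40)&ok,yellow=(H>18)&(H<32)&(S>200)&(V>100)&ok,
      red=((H<5)|(H>175))&(S>190)&(V>80)&ok)
E
python3 - <<'E'
from h import *
for n in("scene","top"):
    s=dict(np.load(n+"0.npz"));W=world(s);M=masks(s)
    print(n,{k:int(m.sum()) for k,m in M.items()})
    roi=(W[...,0]>.3)&(W[...,0]<.75)
    p=W[M["blue"]&roi]; q=p[(p[:,2]>.040)&(p[:,2]<.060)]
    r=cv2.minAreaRect(q[:,:2].astype(np.float32));print("rect",r,cv2.boxPoints(r).round(4).tolist())
    y=W[M["yellow"]&roi]; y=y[y[:,2]>.06];A=np.c_[y[:,:2],np.ones(len(y))];c=np.linalg.lstsq(A,y[:,2],rcond=None)[0]
    print("treadle plane",c,"slope",np.hypot(c[0],c[1]),np.degrees(np.arctan2(c[1],c[0])),cv2.minAreaRect(y[:,:2].astype(np.float32)))
    print("table z",np.median(W[300:320,100:200,2]) , "blue z hist",np.histogram(p[:,2],np.arange(.02,.1,.005)))
E
```

```text
scene {'blue': 9805, 'yellow': 4478, 'red': 148}
rect ((0.553499698638916, 0.3341206908226013), (0.10139323770999908, 1.132582664489746), 6.808255672454834) [[0.4359999895095825, 0.8903999924659729], [0.5702999830245972, -0.23420000076293945], [0.6710000038146973, -0.22220000624656677], [0.5367000102996826, 0.902400016784668]]
treadle plane [-0.30898762 -0.0375124   0.24376115] slope 0.31125637712420384 -173.07792650585995 ((0.5121577978134155, -0.09213428199291229), (0.051789820194244385, 0.2670559883117676), 6.820592880249023)
table z 0.031329730572446174 blue z hist (array([ 397,  481,  675, 2239,  811,  933, 1909,  186,  168,  260,  446,
        253,    4,    3,    0]), array([0.02 , 0.025, 0.03 , 0.035, 0.04 , 0.045, 0.05 , 0.055, 0.06 ,
       0.065, 0.07 , 0.075, 0.08 , 0.085, 0.09 , 0.095]))
top {'blue': 2415, 'yellow': 3384, 'red': 151}
rect ((0.5904296636581421, 1.5467405319213867e-05), (0.09898455440998077, 0.4619601368904114), 6.626880168914795) [[0.5145999789237976, 0.22370000183582306], [0.5679000020027161, -0.23510000109672546], [0.6661999821662903, -0.22370000183582306], [0.6129000186920166, 0.23520000278949738]]
treadle plane [-0.30860679 -0.03736037  0.24246443] slope 0.31086001011523695 -173.09728430612446 ((0.5118365287780762, -0.09299996495246887), (0.04922835901379585, 0.2703894078731537), 6.628022193908691)
table z -0.0006227356717515063 blue z hist (array([  0,   3, 407, 693,  90, 171, 562,  64,  47,  46, 209, 123,   0,
         0,   0]), array([0.02 , 0.025, 0.03 , 0.035, 0.04 , 0.045, 0.05 , 0.055, 0.06 ,
       0.065, 0.07 , 0.075, 0.08 , 0.085, 0.09 , 0.095]))
```

```bash
cat >> h.py <<'E'
YAW=np.radians(6.7);O=np.array([.5512,-.0575,0])
Rc=np.array([[np.cos(YAW),-np.sin(YAW),0],[np.sin(YAW),np.cos(YAW),0],[0,0,1]])
def chute(W): return (W-O)@Rc
E
python3 - <<'E'
from h import *
for n in("scene","top"):
    s=dict(np.load(n+"0.npz"));C=chute(world(s))*1000;M=masks(s)
    X,Y,Z=C[...,0],C[...,1],C[...,2]; ok=s["z_map"]>0
    pc=lambda a:np.percentile(a,[2,20,50,80,98]).round(1)
    b=M["blue"]&(X>-15)&(X<110)&(Y>-200)&(Y<300)
    t=b&(Z>46)&(Z<58)
    print(n,"far wall outer/near", pc(X[t&(X>70)]),pc(X[t&(X<20)]),"y",pc(Y[t]),"z",pc(Z[t]))
    for ya,yb in((-170,-60),(180,280)):
        k=t&(Y>ya)&(Y<yb); print(" wall X by y",np.median(X[k&(X>70)]),np.median(X[k&(X<20)]))
    p=ok&(X>12)&(X<80)&(Y>-150)&(Y<-40)&(Z>55)&(Z<95); print("plate n",p.sum(),"y",pc(Y[p]),"z",pc(Z[p]),"x",pc(X[p]))
    r=b&(Z>66)&(Y>-60)&(Y<140); print("rim y",pc(Y[r]),"x",pc(X[r]),"z",pc(Z[r]))
    a=ok&(abs(X)<4)&(Y>-150)&(Y<100)&(Z>60); print("axle z",pc(Z[a]))
    y=M["yellow"]&(X>-90)&(X<0); print("treadle x",pc(X[y]),"y",pc(Y[y]))
    g=M["red"]&(Y>100)&(Y<200); print("red y",pc(Y[g]),"x",pc(X[g]),"z",pc(Z[g]))
    d=ok&(X>15)&(X<77)&(Y>255)&(Y<295)&(Z>48); print("stop y",pc(Y[d]),"z",pc(Z[d]))
E
```

```text
scene far wall outer/near [85.4 91.  95.  96.8 98.2] [-0.8  1.9  4.1  5.4  9.8] y [-163.6  -90.    32.6  181.6  271.8] z [46.4 49.2 51.5 53.  56.2]
 wall X by y 95.64379428327742 3.8839456073011798
 wall X by y 96.08024424470163 4.326375490456684
plate n 251 y [-68.1 -66.2 -63.7 -63.3 -62.5] z [55.8 65.9 80.4 82.7 84. ] x [13.1 26.1 47.2 67.6 78.6]
rim y [  5.6  16.3  59.2  98.4 113.3] x [ 7.6 10.9 53.1 86.3 87.9] z [66.4 69.5 73.8 75.3 77. ]
axle z [74.7 78.7 79.7 80.9 82. ]
treadle x [-65.1 -56.1 -41.9 -27.9 -19.4] y [-157.9 -111.6  -33.    48.2   98.2]
red y [146.7 147.7 149.4 151.1 163. ] x [ 2.8 17.1 46.1 67.2 81.6] z [ 49.9 103.8 104.7 105.5 106.8]
stop y [274.  274.8 277.3 281.4 284.3] z [48.6 55.3 59.1 60.  61.5]
top far wall outer/near [83.7 90.3 92.1 93.8 94.8] [-3.3 -2.1  0.   2.1 14. ] y [-165.6  -53.4  123.6  232.5  277.8] z [46.9 49.9 51.5 53.  56.3]
 wall X by y 92.07448918379419 nan
 wall X by y 91.95308185074398 -0.09199738439600923
plate n 227 y [-69.2 -66.8 -64.2 -63.6 -62.8] z [56.  64.1 77.8 82.3 84.5] x [13.2 24.9 45.7 65.7 78.2]
rim y [  3.9   7.1  43.5 102.3 113.4] x [ 7.6 11.7 62.9 85.1 87.6] z [66.6 71.4 74.2 75.7 77.6]
axle z [74.9 77.2 78.9 80.5 82.5]
treadle x [-66.8 -58.3 -43.9 -29.3 -20.2] y [-158.8 -110.7  -29.4   51.6   98.7]
red y [148.  148.9 150.2 151.3 151.6] x [-2.4 10.7 45.7 66.5 80.2] z [ 77.3  95.8 103.9 105.7 107.7]
stop y [275.3 277.  280.  283.2 285.1] z [53.2 57.7 59.3 61.  63.5]
  return _methods._mean(a, axis=axis, dtype=dtype,
  ret = ret.dtype.type(ret / rcount)
```

The plate's rear face is at chute y≈-69, and both cameras agree. I'll move to hover with one finger over the treadle and the other behind the plate, at chute x≈-5, y≈-95.

```bash
python3 drive.py '[{"tx":-0.045, "ty":0.035, "turn":-10.4, "aperture":0.088}, {"tx":-0.09, "ty":0.07, "turn":-20.8, "aperture":0.088}, {"tx":-0.135, "ty":0.105, "turn":-31.2, "aperture":0.088}, {"tx":-0.18, "ty":0.14, "turn":-41.6, "aperture":0.088}, {"tx":-0.225, "ty":0.175, "turn":-52, "aperture":0.088}, {"tx":-0.27, "ty":0.21, "turn":-62.4, "aperture":0.088}, {"tx":-0.315, "ty":0.245, "turn":-72.8, "aperture":0.088}, {"tx":-0.36, "ty":0.28, "turn":-83.2, "aperture":0.088}]'
cat >> h.py <<'E'
def st(ctrl,tx=None,ty=None,tip=None):
    """tool state in chute mm; with a target, the shift in tool axes"""
    from scipy.spatial.transform import Rotation as Ro
    o=ctrl.get_obs();c=chute(o["tool_pos"])*1000;c[2]-=25
    R=Ro.from_euler("xyz",o["orientation"],degrees=True).as_matrix()
    print("t",round(o["clock"],2),"tip",c.round(1),"yaw err",round(o["orientation"][2]+83.3,2),"rpy",o["orientation"].round(2),"F chute",(o["force"]@Rc).round(1),"j",o["joint_pos"].round(0))
    if tx is not None: print("shift mm",(R.T@Rc@(np.array([tx,ty,tip])-c)).round(1))
E
python3 -c "
from h import *;from plant import ctrl, job, snapshot
st(ctrl,-5,-95,150)"
```

```text
clock: 1.1
tool_pos: [0.4431, -0.2982, 0.2515]
orientation: [180.0, 0.0, -82.9]
force: [-0.5, 0.1, -0.1]
opening: 0.0874
gripper_force: 0.0
t 1.1 tip [-135.5 -226.5  226.5] yaw err 0.36 rpy [ 1.800e+02  1.000e-02 -8.294e+01] F chute [-0.5  0.2 -0.1] j [-13.   7. -17.  -0. -66.  20.]
shift mm [-130.6 -131.3   76.5]
```

```bash
python3 drive.py '[{"tx":-0.033, "ty":-0.033, "tz":0.019, "aperture":0.088}, {"tx":-0.066, "ty":-0.066, "tz":0.038, "aperture":0.088}, {"tx":-0.099, "ty":-0.099, "tz":0.057, "aperture":0.088}, {"tx":-0.131, "ty":-0.131, "tz":0.076, "aperture":0.088}, {"tx":-0.131, "ty":-0.131, "tz":0.076, "aperture":0.088}]' >/dev/null
python3 -c "
from h import *;from plant import ctrl, job, snapshot;import cv2
st(ctrl,-5,-95,100)
for n in('top','scene','wrist'):
  s=snapshot(n);cv2.imwrite(f'pics/{n}1.png',s['frame'][:,:,::-1])
a=cv2.imread('pics/top1.png')[180:360,260:560];b=cv2.imread('pics/scene1.png')[130:350,50:390]
cv2.imwrite('pics/m1.png',np.vstack([cv2.resize(a,(500,300)),cv2.resize(b,(500,300))]))"
```

```text
t 1.73 tip [ -4.7 -94.9 148.3] yaw err 0.17 rpy [ 1.7981e+02  3.0000e-02 -8.3130e+01] F chute [-0.5 -1.1 -0.3] j [  4.  15. -18.  -0. -57.   3.]
shift mm [ 0.2  0.1 48.3]
```

View pics/m1.png

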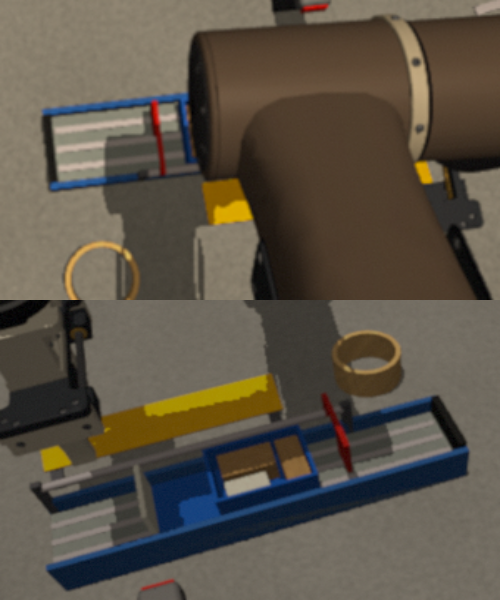

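View pics/wrist1.png

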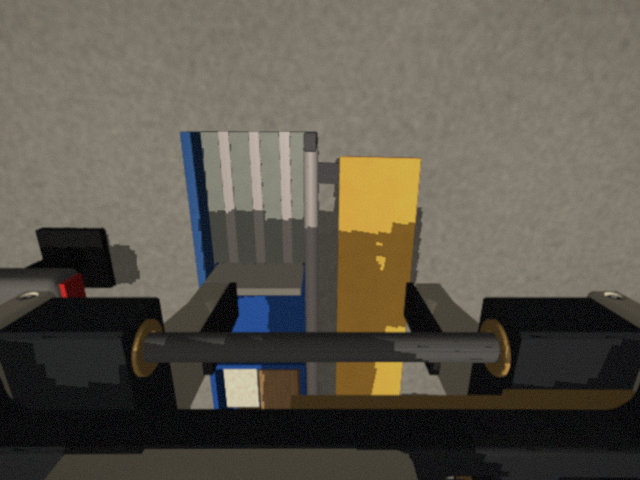

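The wrist view shows the treadle on the right (340–420, 160–390), the plate top at about (260,275), and the fingers near (220,320) and (425,320). I'll check the wrist-camera depth for the fingertip geometry and the plate position.

Run:
```python
from h import *;from plant import ctrl, job, snapshot
from scipy.spatial.transform import Rotation as Ro
o=ctrl.get_obs();s=snapshot("wrist");T=s["T_tool_cam"];P=cloud(s)@T[:3,:3].T+T[:3,3]
R=Ro.from_euler("xyz",o["orientation"],degrees=True).as_matrix()
C=chute(P@R.T+o["tool_pos"])*1000; P=P*1000
print("cam pos tool",T[:3,3]*1000)
X,Y,Z=C[...,0],C[...,1],C[...,2];ok=s["z_map"]>0
pc=lambda a:np.percentile(a,[2,20,50,80,98]).round(1) if len(a) else None
p=ok&(X>12)&(X<80)&(Y>-110)&(Y<-40)&(Z>60)&(Z<95);print("plate y",p.sum(),pc(Y[p]),"z",pc(Z[p]),"x",pc(X[p]))
m=masks(s)["yellow"]&(Z>60)&(Z<110);print("treadle x",pc(X[m]),"y",pc(Y[m]),"z",pc(Z[m]))
a=ok&(abs(X)<6)&(Z>60)&(Z<95)&(Y<-90);print("axle/bearing x",pc(X[a]),"z",pc(Z[a]))
for sg in(1,-1):
    f=ok&(sg*P[...,1]>30)&(sg*P[...,1]<80)&(P[...,2]>5)&(P[...,2]<35);print("finger y",pc(P[...,1][f]),"x",pc(P[...,0][f]),"z",pc(P[...,2][f]))
b=ok&(Z>85)&(Z<105)&(X>95);print("scanner x",pc(X[b]),"y",pc(Y[b]))
```

```text
cam pos tool [  84.48046897    0.32357169 -132.36705568]
plate y 1242 [-69.3 -68.9 -68.5 -67.  -63.8] z [60.8 65.6 74.3 80.9 82. ] x [13.2 22.6 38.6 54.4 76.6]
treadle x None y None z None
axle/bearing x [-4.8 -2.   0.9  3.9  5.8] z [73.3 77.1 78.5 79.7 84.9]
finger y [43.7 44.  46.2 53.5 59. ] x [-8.7 -0.1  9.4 10.9 11.4] z [ 5.3  8.2 13.4 19.4 25.2]
finger y [-58.7 -53.2 -46.1 -43.8 -43.5] x [-8.5 -0.   9.5 11.  11.4] z [ 5.3  7.9 13.3 19.2 24.9]
scanner x [175.3 180.3 196.1 210.9 218.3] y [-82.8 -81.6 -78.  -73.5 -67. ]
```

```bash
python3 drive.py '[{"tz":0.03, "aperture":0.088}, {"tz":0.05, "aperture":0.088}, {"tz":0.06, "aperture":0.088}, {"tz":0.07, "aperture":0.088}, {"tz":0.075, "aperture":0.088}, {"tz":0.08, "aperture":0.088}, {"tz":0.085, "aperture":0.088}, {"tz":0.085, "aperture":0.088}]' >/dev/null
cat > g.py <<'E'
from h import *;from plant import ctrl, job, snapshot
st(ctrl,-5,-95,57)
for n in("scene","top"):
    s=snapshot(n);C=chute(world(s))*1000;M=masks(s);X,Y,Z=C[...,0],C[...,1],C[...,2]
    pc=lambda a:np.percentile(a,[1,10,50,90,99]).round(1) if len(a)>5 else None
    g=M["red"]&(Y>135)&(Y<165)&(X>-5)&(X<100)
    if g.sum()>20:
        # plate/arm points: low edge and outermost
        print(n,"red n",g.sum(),"x",pc(X[g]),"z",pc(Z[g]))
        k=g&(X>40)
        if k.sum()>5: c=np.polyfit(X[k],Z[k],1);print("  top-edge slope rad",np.arctan(c[0]).round(3),"min z",Z[k].min().round(1))
    y=M["yellow"]&(X>-85)&(X<-10)&(Z>30)&(Y>-170)&(Y<110)
    if y.sum()>100:
        c=np.linalg.lstsq(np.c_[X[y],Y[y],np.ones(y.sum())],Z[y],rcond=None)[0]; print(n,"treadle: gate =",round(.30+np.arctan(c[0]),3),"n",y.sum(),"y",pc(Y[y]))
    q=(s["z_map"]>0)&(X>45)&(X<80)&(Y>-140)&(Y<130)&(Z>72)&(Z<90)
    p=(s["z_map"]>0)&M["blue"]&(X>10)&(Y>0)&(Y<285)&(Z>66)&(Z<80)
    print(n,"bin rim y max",pc(Y[p]))
    cv2.imwrite(f"pics/{n}_{o_t}.png" if 0 else f"pics/{n}_last.png",s["frame"][:,:,::-1])
E
python3 g.py
```

```text
t 2.92 tip [ -4.9 -97.2  65.7] yaw err 0.03 rpy [-1.7995e+02 -2.0000e-02 -8.3270e+01] F chute [ 0.8 -2.   3.8] j [  4.  20. -23.   0. -46.   3.]
shift mm [-2.2  0.1  8.7]
scene red n 112 x [50.5 59.8 69.1 79.5 81.6] z [ 98.2 104.  121.4 136.6 139.6]
  top-edge slope rad -0.997 min z 97.2
scene treadle: gate = 0.481 n 1902 y [-79.6 -61.6  10.6  84.8 101.9]
scene bin rim y max [  5.1   7.9  60.2 111.2 114.1]
top red n 80 x [-4.   2.9 35.2 66.8 76.5] z [103.1 108.6 121.3 133.6 140. ]
  top-edge slope rad -0.501 min z 101.8
top treadle: gate = 0.45 n 510 y [-150.  -138.5   79.7   99.1  103.3]
top bin rim y max None
```

```bash
python3 drive.py '[{"tz":0.004, "aperture":0.088}, {"tz":0.008, "aperture":0.088}, {"tz":0.008, "aperture":0.088}, {"tz":0.008, "aperture":0.088}]' >/dev/null; python3 g.py; python3 -c "
import cv2;a=cv2.imread('pics/scene_last.png')[110:350,50:390];cv2.imwrite('pics/v2.png',cv2.resize(a,None,fx=2,fy=2))"
```

```text
t 3.52 tip [ -5.4 -96.9  57.6] yaw err 0.01 rpy [-1.800e+02  1.000e-02 -8.329e+01] F chute [0.5 0.1 4.6] j [  4.  21. -24.  -0. -45.   3.]
shift mm [-1.9 -0.4  0.6]
scene red n 104 x [52.9 55.4 65.3 75.1 77.6] z [109.9 112.8 126.4 139.8 142.6]
  top-edge slope rad -0.914 min z 108.8
scene treadle: gate = 0.629 n 1480 y [-77.5 -59.3  12.   84.9 101.8]
scene bin rim y max [  5.    7.9  59.4 111.3 114.1]
top red n 71 x [-3.1  2.9 31.5 65.3 73.3] z [108.1 114.  125.2 140.6 145.6]
  top-edge slope rad -0.758 min z 115.2
top treadle: gate = 0.604 n 454 y [-150.1 -139.4   80.2   99.2  103.4]
top bin rim y max None
```

View pics/v2.png

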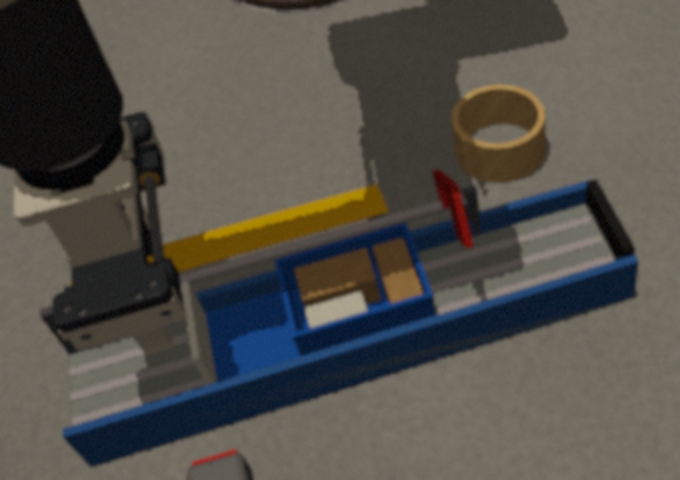

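Gate at about 0.62 and held. Now I push.

```bash
python3 drive.py '[{"tx":-0.005, "aperture":0.088}, {"tx":-0.012, "aperture":0.088}, {"tx":-0.02, "aperture":0.088}, {"tx":-0.028, "aperture":0.088}, {"tx":-0.036, "aperture":0.088}, {"tx":-0.044, "aperture":0.088}, {"tx":-0.052, "aperture":0.088}, {"tx":-0.06, "aperture":0.088}]' >/dev/null; python3 g.py
```

```text
t 4.62 tip [ -6.3 -36.9  57.3] yaw err 0.0 rpy [ 1.7991e+02 -3.0000e-02 -8.3300e+01] F chute [-0.6 -5.7  3.5] j [ 10.  19. -26.   0. -45.  -4.]
shift mm [58.1 -1.3  0.4]
scene red n 136 x [29.7 49.1 62.2 74.7 78.7] z [108.3 113.2 129.3 143.7 147.1]
  top-edge slope rad -0.884 min z 107.9
scene treadle: gate = 0.629 n 1487 y [-160.9 -146.    11.6   84.2  101.2]
scene bin rim y max [ 48.7  51.1  96.1 148.4 156.4]
top treadle: gate = 1.365 n 292 y [-163.4 -155.6 -128.8  -13.2   47.9]
top bin rim y max None
```

```bash
python3 drive.py '[{"tx":-0.007, "aperture":0.088}, {"tx":-0.014, "aperture":0.088}, {"tx":-0.022, "aperture":0.088}, {"tx":-0.03, "aperture":0.088}, {"tx":-0.038, "aperture":0.088}, {"tx":-0.046, "aperture":0.088}, {"tx":-0.053, "aperture":0.088}, {"tx":-0.06, "aperture":0.088}]' >/dev/null; python3 g.py
```

```text
t 5.72 tip [-6.2 22.7 57.3] yaw err -0.01 rpy [ 1.7992e+02 -3.0000e-02 -8.3310e+01] F chute [-1.3 -6.5  3.9] j [ 17.  18. -28.   0. -44. -10.]
shift mm [117.7  -1.3   0.4]
scene red n 125 x [25.7 44.8 60.7 74.1 77.6] z [108.9 114.3 130.7 143.8 146.2]
  top-edge slope rad -0.885 min z 108.4
scene treadle: gate = 0.625 n 1544 y [-160.6 -145.2  -75.4   83.5  100.9]
scene bin rim y max [107.  109.3 161.6 213.6 216.6]
top treadle: gate = 1.637 n 532 y [-163.2 -154.6 -112.6  -49.    61.4]
top bin rim y max [108.  113.8 167.6 214.7 216.5]
```

Bin front is at 216.5 of 275, so about 58 mm remains. I'll cover 50 mm first, then creep.

```bash
python3 drive.py '[{"tx":-0.007, "aperture":0.088}, {"tx":-0.014, "aperture":0.088}, {"tx":-0.021, "aperture":0.088}, {"tx":-0.028, "aperture":0.088}, {"tx":-0.035, "aperture":0.088}, {"tx":-0.041, "aperture":0.088}, {"tx":-0.046, "aperture":0.088}, {"tx":-0.05, "aperture":0.088}]' >/dev/null; python3 g.py|grep -v top; python3 drive.py '[{"tx":-0.002, "aperture":0.088}, {"tx":-0.004, "aperture":0.088}, {"tx":-0.006, "aperture":0.088}, {"tx":-0.007, "aperture":0.088}, {"tx":-0.007, "aperture":0.088}]' >/dev/null; python3 g.py
```

```text
t 6.83 tip [-6.2 72.5 57.3] yaw err -0.01 rpy [ 1.7992e+02 -3.0000e-02 -8.3310e+01] F chute [-1.2 -5.2  3.4] j [ 22.  18. -29.   0. -44. -16.]
shift mm [167.5  -1.2   0.4]
scene red n 121 x [32.3 49.4 61.8 75.  77.7] z [108.5 113.2 130.6 144.2 146.9]
scene treadle: gate = 0.628 n 1695 y [-160.4 -143.4  -66.9   12.    32.8]
scene bin rim y max [157.  161.  218.7 264.1 266.6]
t 7.55 tip [-6.  79.5 57.3] yaw err -0.01 rpy [ 1.7994e+02 -2.0000e-02 -8.3310e+01] F chute [-0.9 -5.3  2.4] j [ 23.  18. -29.  -0. -43. -16.]
shift mm [174.5  -1.1   0.3]
scene red n 127 x [33.2 49.6 63.1 75.2 78.1] z [109.2 113.4 129.8 144.1 146.5]
  top-edge slope rad -0.868 min z 108.4
scene treadle: gate = 0.63 n 1754 y [-160.4 -142.4  -63.2   19.8   40.5]
scene bin rim y max [164.  166.3 220.5 270.8 273.9]
top treadle: gate = 1.217 n 1400 y [-162.9 -152.5 -105.2  -15.3   80.4]
top bin rim y max [163.  165.7 231.8 273.1 274.4]
```

Still about 1 mm short with no force rise. I'll creep until contact shows.

```bash
python3 drive.py '[{"tx":-0.001, "aperture":0.088}, {"tx":-0.002, "aperture":0.088}, {"tx":-0.002, "aperture":0.088}]'|grep force: ; python3 -c "
from h import *;from plant import ctrl, job, snapshot;st(ctrl)"; python3 drive.py '[{"tx":-0.001, "aperture":0.088}, {"tx":-0.002, "aperture":0.088}, {"tx":-0.002, "aperture":0.088}]'|grep force:; python3 g.py
```

```text
force: [-0.1, -11.5, 3.5]
gripper_force: 7.1
t 8.03 tip [-6.2 80.4 57.4] yaw err -0.06 rpy [ 1.799e+02 -9.000e-02 -8.336e+01] F chute [ -1.4 -11.4   3.5] j [ 23.  18. -29.   0. -44. -17.]
force: [4.4, -22.8, 3.7]
gripper_force: 12.3
t 8.4 tip [-6.4 80.7 57.6] yaw err -0.12 rpy [179.87  -0.2  -83.42] F chute [  1.8 -23.2   3.7] j [ 23.  18. -29.   0. -44. -17.]
shift mm [175.7  -1.8   1.2]
scene red n 129 x [30.4 51.4 63.8 74.9 78.3] z [108.2 112.4 129.4 143.3 146.9]
  top-edge slope rad -0.889 min z 108.0
scene treadle: gate = 0.62 n 1794 y [-160.8 -142.8  -62.9   20.9   42.2]
scene bin rim y max [164.6 166.6 218.7 271.5 274.5]
top treadle: gate = 1.179 n 1441 y [-163.1 -152.1 -103.7  -14.7   83. ]
top bin rim y max [163.6 166.1 232.7 273.7 275.1]
```

Contact is firm at 23 N against the stop. I'll ease back slightly while holding the treadle and check the tray stays home.

```bash
python3 drive.py '[{"tx":0.001, "aperture":0.088}, {"tx":0.002, "aperture":0.088}, {"tx":0.003, "aperture":0.088}, {"tx":0.005, "aperture":0.088}, {"tx":0.008, "aperture":0.088}, {"tx":0.01, "aperture":0.088}, {"tx":0.01, "aperture":0.088}]'|grep force: ; python3 g.py;python3 -c "
import cv2;a=cv2.imread('pics/scene_last.png')[110:350,50:390];cv2.imwrite('pics/v3.png',cv2.resize(a,None,fx=2,fy=2))"
```

```text
force: [-0.7, 2.1, 3.4]
gripper_force: 2.1
t 9.38 tip [-5.  74.1 57.8] yaw err 0.02 rpy [-1.7995e+02  2.0000e-02 -8.3280e+01] F chute [-0.5  2.2  3.4] j [ 23.  18. -29.  -0. -43. -16.]
shift mm [169.1   0.    0.7]
scene red n 131 x [27.7 50.1 62.2 74.5 77.8] z [109.7 113.2 130.  143.4 146.8]
  top-edge slope rad -0.876 min z 108.4
scene treadle: gate = 0.629 n 1710 y [-160.5 -143.3  -65.5   14.    34.7]
scene bin rim y max [164.5 166.6 220.3 271.5 274.3]
top treadle: gate = 1.278 n 1312 y [-163.3 -153.3 -108.4  -17.5   76.4]
top bin rim y max [163.6 166.2 230.9 273.6 275.2]
```

View pics/v3.png

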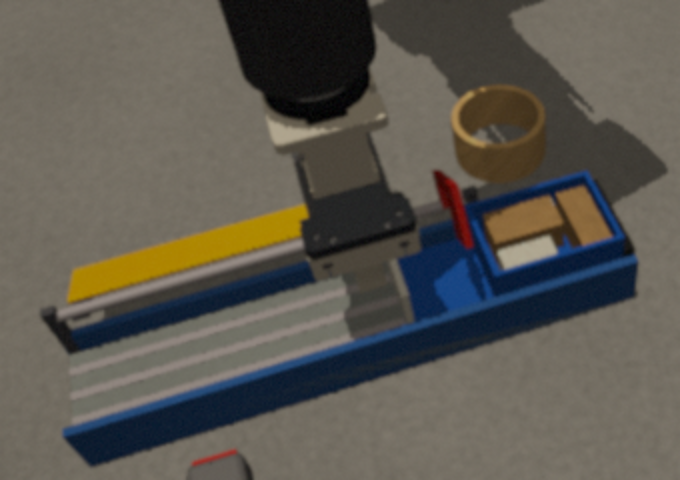

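The picture shows the bin against the stop (630,240), the red gate (455,205) raised behind it, and the finger off the plate. I'll let the treadle rise gently and lift clear.

```bash
python3 drive.py '[{"tz":-0.005, "aperture":0.088}, {"tz":-0.01, "aperture":0.088}, {"tz":-0.016, "aperture":0.088}, {"tz":-0.022, "aperture":0.088}, {"tz":-0.03, "aperture":0.088}, {"tz":-0.038, "aperture":0.088}, {"tz":-0.05, "aperture":0.088}, {"tz":-0.08, "aperture":0.088}]' |grep force: ; python3 drive.py '[{"tz":-0.04, "aperture":0.088}, {"tz":-0.08, "aperture":0.088}, {"tz":-0.08, "aperture":0.088}, {"tz":-0.08, "aperture":0.088}]'|grep force:;python3 g.py;python3 -c "
import cv2;a=cv2.imread('pics/scene_last.png')[110:350,50:390];cv2.imwrite('pics/v4.png',cv2.resize(a,None,fx=2,fy=2))"
```

```text
force: [0.6, 0.1, -0.1]
gripper_force: 0.0
force: [-0.5, -0.0, -0.6]
gripper_force: 0.0
t 10.97 tip [ -5.9  74.  217.5] yaw err -0.0 rpy [ 1.7999e+02  3.0000e-02 -8.3300e+01] F chute [-0.5  0.1 -0.6] j [ 23.   8. -18.  -0. -65. -16.]
shift mm [169.1  -1.  160.4]
scene red n 113 x [ 5.3 33.7 57.5 79.6 83. ] z [ 38.4 103.3 104.7 105.8 106.6]
  top-edge slope rad 0.01 min z 101.2
scene treadle: gate = 0.0 n 4456 y [-160.5 -137.7  -33.5   74.8  100.3]
scene bin rim y max [164.6 166.3 218.1 271.3 274.6]
top treadle: gate = 1.525 n 796 y [-163.3 -154.4 -112.6  -46.3   99.9]
top bin rim y max [202.  212.5 248.8 273.  275.1]
```

View pics/v4.png

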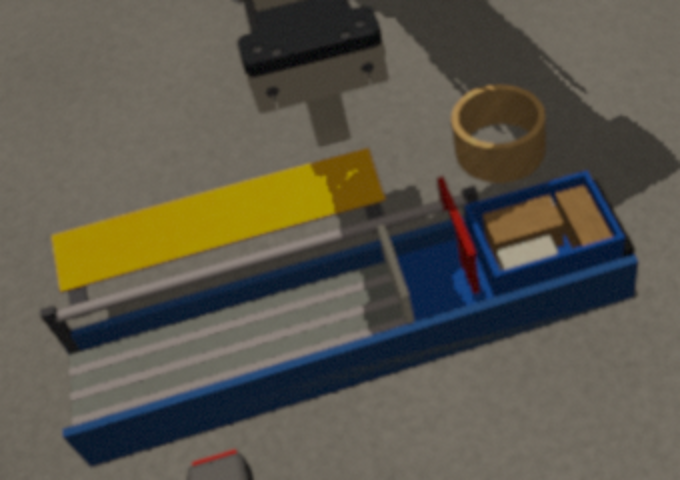

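The gate is shut (0.0) behind the bin at (460,240), the tray is home, and the robot is clear of everything.

```bash
python3 -c "
from plant import ctrl, job, snapshot;print(job.close_job())"
```

```text
the job is handed in; nothing more can be done
None
```

The tray is home against the end stop, the gate was held up throughout and has dropped shut behind the bin, and the job was handed in at about 11 s with the robot touching nothing.

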